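Put a guitar pickup away in the latched drawer of the parts chest

ROBOT

A 6-joint arm with a two-finger parallel gripper is mounted at the origin on the work surface. World frame = base frame: x ahead of the robot, y to its left, z up, the work surface at z = 0. Lengths are in mm, angles in rad, forces in N, time in s.
With the tool pointing down it reaches from about 325 to 850 mm from the base axis. Payload 15.5 kg.
Tool frame: the origin (TCP) lies on the centre line of the jaws, within the pads' length; the fingertips stand 17 mm ahead of it and the grasp point (between the pads) lies 2 mm behind it; z points along the fingers, y is the line along which they close (so a half turn about z gives the same grasp; the last joint's range is limited). The gripper opens to 91 mm and grips with 3 to 60 N. Pads are 32 mm wide; open, the fingers measure 118 mm over their backs; the gripper's body (76 mm by 178 mm) begins 60 mm behind the grasp point.
Start: joints at [-0.096, 0.494, 1.345, -0, 1.302, -0.096], TCP at [625.001, 0.003, 205.015] pointing down, gripper open.
Joint ranges: [-2.91, 2.91], [-0.82, 2.16], [0.22, 2.67], [-1.22, 4.37], [0.12, 2.79], [-3.08, 3.08]. Speed limits (rad/s): [1.89, 1.89, 2.57, 3.01, 3.01, 3.01].

INTERFACE

Orientations are given as a rotation vector (axis times angle).
In Python, from cell import robot, cams, nets gives the robot as it stands.
- The arm moves only by the tool jog_arm, never from a script. Its argument "rows" is a list of rows, each a list of 7 numbers: the shift along the tool's x, y, z in units of 25 mm (1.0 is 25 mm), then the turn, a rotation vector about the tool's x, y, z in units of 6 degrees (1.0 is 6 degrees), then the opening, from 0 (shut) to 1 (fully open). A call has exactly 10 rows; each row shifts and turns the commanded pose from where the row before left it, along the tool's axes as they then stand; what a row does not reach is not made up. A row lasts 1/12 s, in which the tool goes at most 41.7 mm and 7.16 degrees, less where a joint would pass 70% of its speed; a pose out of reach is approached as far as the arm can. A call is refused whole if a number of a shift passes 1 or a number of a turn 1, either way. A call with a gripper value outside its range is refused whole. The fingers move at their own pace and stop on an object; "newtons" is the grip in N (left out, the last holds). Time passes only in rows, so rows that do not move let the fingers close, or fill a call up. It gives the time, the measured TCP pose, the force, the opening and the grip force at its end, in the units of the state.
- robot.get_state(): the state, without advancing time (a new reading comes with each control period).
- cams.grab_frame(name): name is "scene" or "side" or "wrist"; returns (picture, depth): 420x560x3 uint8, blue, green, red; 420x560 float32, mm along the optical axis (not along the pixel's ray), 0 where there is no reading.
- cams.camera_model(name): a dict with "fx", "fy", "cx", "cy" (pixels), "xyz" and "orientation" of the camera in the world. Camera axes: x right, y up, looking along -z (the intrinsics and any distortion apply to the point x, -y, -z); pixel columns grow to the right and rows downward; lengths in mm; the calibration is good to about 2 mm. A picture is of the moment at which its call begins: read the wrist's pose just before it. camera_model takes no time and is no camera call; for the wrist camera it gives the pose at the moment of the call.
- robot.close_job(): hands the job in; it is judged then, once.
Trained networks look in the newest picture that a camera, given by its name, has taken for a name from the list of things; names that differ only in an ending like _2 or _b are one class to them, and where a whole thing is asked for, a point or a joint stands for the part that bears it (a point fixed in the world has none). Each returns a list of dicts, best first, with "confidence" (0 to 1); they miss things now and then, are a little off and sometimes report something else, mostly with a low value. They report only what shows in the picture. A call takes as long as a camera call.
- nets.find_in(target, camera): "extent" ([centre column, centre row, width, height] in pixels, round what is visible of it).
- nets.mark_of(target, camera): "location" ([row, column] in pixels: a listed point, or the origin of a listed thing).
The state is a dict: "time": time; "qpos": joint angles; "dq": joint speeds; "joint_torque": joint torques, N m; "ee_pos": TCP position; "eef_rot": TCP orientation; "force": force on the tool from outside, world axes, zero at the start; "wrist_torque": the same for the moment, N m; "gripper_width": finger opening in mm; "gripper_force": force on a finger pad.
Only numpy, scipy, OpenCV 4.12 (cv2) and the standard library are available. Lean on these libraries where they do the work, as an engineer would, in place of code of your own. Each camera call takes 0.05 s, during which the arm holds its last target. There are 200 camera calls.

TASK

Put the loose black pickup away in the parts chest: press the brass release button on top of the chest so that the drawer springs open, lay the pickup flat, poles up, in the empty pocket of the drawer without dropping it, and then push the drawer gently home until its latch clicks and holds it shut. Use a light hand on the chest, never forcing or slamming it, and do not disturb the bin, the can and the screwdriver lying around.

Things in the scene. Friction and masses are not known exactly. Their poses are not given: they have to be found in the camera images.
- chest: Low oak parts chest, 240 wide x 200 deep x 130 mm high. Origin: centre of its underside; -x points out of the front (the way the drawer opens), y across, z up. It stands loose in a fixed plywood cradle, 12 mm above the bench, and slides back in it under about 9 N until it meets the cradle's batten, 2 to 20 mm behind it. The small lower fronts do not open.
- drawer (a joint): How far the drawer is out, m: 0 = inner stop (rubber, gives 1 mm per 7 N), 0.003 = latched (at the start), 0.098 = fully out. A spring pushes it out with 6.5 N when shut, 3.5 N when open. Pushed in, it meets the latch ramp at 0.018; the push needed peaks at about 15 N near 0.010, falls to 6 N at the click, just inside 0.003, then rises on the stop. Let go short of the click, it springs out again.
- drawer_front (a point): Middle of the outer face of the drawer's front, a flat upright board 208 wide x 55 high x 10 mm thick with a flat brass label frame. Axes as the chest's: -x points out of the face. The face stands 13.5 mm proud of the chest's own front when latched, 108.5 mm when open. The board's upper edge is 27.5 mm above this point and 8 mm below the chest's top.
- pocket (a point): Centre of the floor of the empty pocket, 75 mm (along the drawer's x) x 43 mm (y) x 9 mm deep in a blue felt insert, 50.5 mm behind the front's outer face. Heights above it: insert 9, drawer side (46 mm to +y) 26, front board 47, chest top 55 mm. A cream pickup fixed in the drawer fills the pocket 80 mm to -y. Open, the chest's front is 58 mm behind (+x). Axes as the chest's.
- release (a joint): How far the brass release button is pressed down, m: 0 = up, 0.010 = fully down (hard stop). It needs about 1 N to start, 6.5 N fully down, plus 1 N latch friction. The drawer springs open when it is pressed 5 to 7 mm. Button and latch are one piece: the button also dips and jumps up again as the drawer is pushed home, so keep off it then.
- release_top (a point): Centre of the flat top of the round brass release button, 24 mm across, standing 15 mm above the chest's top board near its front right corner.
- pickup: Loose guitar pickup, a flat black block with steel base and two rows of six steel pole dots on top, 70 long (its x) x 38 wide (y) x 20 mm high (z), about 130 g, no lead. Origin: centre of its underside. Either way round fits the pocket, long side along the drawer's x.
- parts_bin: Red open-fronted parts bin, 140 x 100 x 70 mm high, loose, leave alone. Origin: centre of its underside.
- polish_can: Round can with a yellow label, 68 mm across, 60 mm high, loose, leave alone. Origin: centre of its underside.
- screwdriver: Screwdriver with an orange handle, 180 mm long, lying along its x, handle to -x, loose, leave alone.

How it is judged (in metres and radians):
On the way, in this order (a step that is already met when the one before it is completed fails the run):
1. the drawer has sprung open to its outer stop (value of joint drawer above 0.09 m), for 0.2 s.
2. the pickup lies flat in the pocket of the open drawer, let go (value of joint drawer above 0.085 m and distance between pickup and pocket below 0.006 m and z of pickup in the frame of pocket below 0.003 m and angle between the x axis of pickup and the x axis of pocket, either way round below 0.15 rad and angle between pickup's own z axis and vertical below 0.08 rad and contact force between the fingers and pickup below 0.1 N), for 0.2 s.
At the end, for the whole second after the job is handed in: The drawer is latched shut by itself (less than 5.5 mm from its inner stop) with the release button back up (within 2 mm), and the pickup lies at rest, flat (within 0.08 rad) and poles up in the pocket, within 6 mm of its centre, less than 3 mm above its floor and aligned with it within 0.15 rad (value of joint drawer below 0.0055 m and value of joint release below 0.002 m and distance between pickup and pocket below 0.006 m and z of pickup in the frame of pocket below 0.003 m and angle between the x axis of pickup and the x axis of pocket, either way round below 0.15 rad and angle between pickup's own z axis and vertical below 0.08 rad and linear speed of pickup below 0.02 m/s); the robot touches nothing.
It fails at once if chest, drawer or button pressed with more than 22 N (contact force between any of the fingers, the arm and chest above 22 N).
It fails at once if drawer slammed in, faster than 0.25 m/s (velocity of joint drawer below -0.25 m/s).
It fails at once if pickup dropped (falling freely faster than 0.4 m/s) (linear speed of pickup above 0.4 m/s and contact force between the fingers and pickup below 0.1 N).
It fails at once if parts bin, can or screwdriver moved by more than 20 mm (distance of any of parts_bin, polish_can, screwdriver from where it was at the start of the episode above 0.02 m).
It also fails if it takes over 72 s, if anything falls off the work surface, if the arm or the gripper's body presses on something with over 40 N, if the wrist force passes 120 N, or if a joint passes its speed limit or range.

## Working session

There is one attempt and no reset: what is moved stays moved. The work goes in short steps, Python scripts to look and compute and a tool call to move; the robot and the scene stay as the last step left them, time stands still between calls to the robot, and variables do not carry over. Pictures are saved under pics/ and viewed, at most 13 in all, crops included, and the job is handed in when it is done.

Besides the shell and the picture viewer there is one more tool, called after "Request:" by a JSON object that holds its "fn" and its "kwargs", one argument or row to a line. jog_arm: Moves the arm, as the interface text tells. Its arguments: {"type":"object","properties":{"rows":{"type":"array","items":{"type":"array","items":{"type":"number"}}},"newtons":{"type":"number"}},"required":["rows"]}

```bash
ls; mkdir -p pics; cat > h.py <<'E'
import numpy as np, cv2
from scipy.spatial.transform import Rotation as R
from cell import robot, cams, nets
def R_of(o):
    o=np.array(o,float)
    return o if o.shape==(3,3) else R.from_rotvec(o).as_matrix()
def w(m,col,row,d):
    p=np.array([(col-m['cx'])/m['fx']*d, -(row-m['cy'])/m['fy']*d, -d])
    return R_of(m['orientation'])@p+np.array(m['xyz'])
def ray(m,col,row):
    v=w(m,col,row,1.0)-np.array(m['xyz']); return np.array(m['xyz']),v/np.linalg.norm(v)
def onplane(m,col,row,z):
    o,v=ray(m,col,row); return o+v*(z-o[2])/v[2]
def tri(rays):
    A=sum(np.eye(3)-np.outer(v,v) for o,v in rays); b=sum((np.eye(3)-np.outer(v,v))@o for o,v in rays)
    return np.linalg.solve(A,b)
def cloud(m,depth):
    r,c=np.mgrid[:depth.shape[0],:depth.shape[1]]
    p=np.stack([(c-m['cx'])/m['fx']*depth,-(r-m['cy'])/m['fy']*depth,-depth],-1)
    return p@R_of(m['orientation']).T+np.array(m['xyz'])
E
python3 - <<'E'
from h import *
np.set_printoptions(precision=1,suppress=True)
for c in ['scene','side']:
    im,d=cams.grab_frame(c); m=cams.camera_model(c); print(c,m)
    cv2.imwrite(f'pics/{c}0.png',im); np.save(f'pics/{c}0.npy',d)
    for t in ['release_top','drawer_front','pickup','chest','parts_bin','polish_can','screwdriver']:
        for k in nets.mark_of(t,c)[:2]:
            r,q=k['location']; dd=d[int(r),int(q)]
            print(t,round(k['confidence'],2),round(r),round(q),dd,w(m,q,r,dd))
print(robot.get_state()['time'])
E
```

```text
pics
scene {'fx': 488.43824334099423, 'fy': 488.43824334099423, 'cx': 279.567566059335, 'cy': 206.21516644816114, 'xyz': array([1414.2, -853.6,  880.9]), 'orientation': array([0.9, 0.4, 0.7])}
release_top 0.53 196 342 1433.3079 [666.6 106.8 101.7]
release_top 0.42 181 381 1395.2301 [749.  179.5 155.2]
drawer_front 0.92 195 341 1432.3966 [665.1 104.4 102.5]
drawer_front 0.19 268 146 1338.6754 [ 418.9 -421.8   -1.6]
pickup 0.62 246 195 1398.2819 [ 448.5 -274.5   10.2]
parts_bin 0.88 273 314 1223.5607 [ 802.2 -161.8   57. ]
polish_can 0.84 298 248 1177.35 [ 738.4 -326.2   40.7]
screwdriver 0.79 268 147 1333.283 [ 424.3 -420.6    3.5]
side {'fx': 525.0075179713423, 'fy': 525.0075179713423, 'cx': 272.40818845476986, 'cy': 213.98377258203558, 'xyz': array([ -76.7, -754.4,  794.9]), 'orientation': array([ 0.9, -0.4, -0.8])}
release_top 0.4 128 230 1069.0872 [575.6 -37.2 303.6]
drawer_front 0.66 167 220 1312.3264 [665.5 104.9 113.6]
pickup 0.71 325 261 1018.08167 [ 422.2 -271.6   19.4]
chest 0.8 186 184 1230.3937 [542.3  95.2 119.1]
parts_bin 0.77 225 316 1294.6377 [ 755.6 -139.5    8.9]
polish_can 0.61 272 360 1147.4191 [ 683.2 -321.4   17.5]
screwdriver 0.81 372 322 932.8069 [ 419.  -426.    18.1]
0.8
```

View pics/scene0.png

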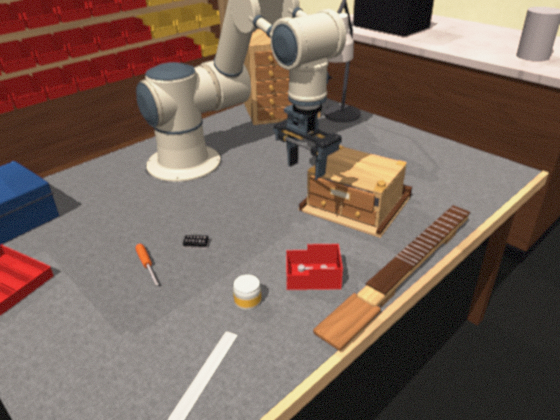

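View pics/side0.png

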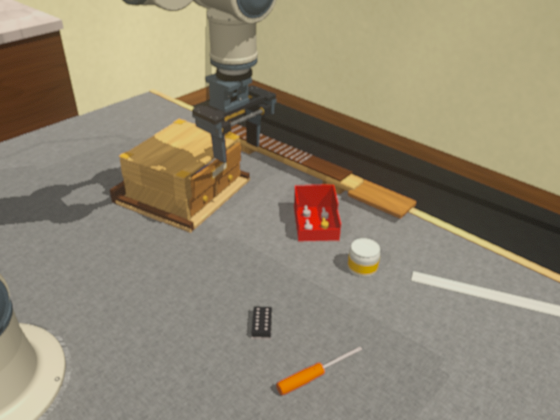

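Scene: the chest is at about (355,190), its drawer label at (341,195) and the brass button at (381,183). The pickup is at (195,241), with bin, can and screwdriver clear of it. The side view shows the pickup at (262,321) and the chest front facing the bin.

```bash
python3 - <<'E'
from h import *
np.set_printoptions(precision=1,suppress=True)
for c in ['scene','side']:
    im=cv2.imread(f'pics/{c}0.png'); d=np.load(f'pics/{c}0.npy'); m=cams.camera_model(c); P=cloud(m,d)
    x,y,z=P[...,0],P[...,1],P[...,2]
    k=(d>0)&(x>500)&(x<900)&(y>40)&(y<420)&(z>132)&(z<150)
    r=cv2.minAreaRect(P[k][:,:2].astype(np.float32)); print(c,'top',k.sum(),np.median(z[k]),r); print(cv2.boxPoints(r))
    k=(d>0)&(x>690)&(x<820)&(y>120)&(y<260)&(z>151)&(z<165)
    print('btn',k.sum(),P[k].mean(0),P[k].min(0),P[k].max(0))
    g=im.max(2)
    k=(d>0)&(x>380)&(x<500)&(y>-340)&(y<-220)&(z>12)&(z<35)
    if k.sum()>5: print('pk',k.sum(),np.median(z[k]),cv2.minAreaRect(P[k][:,:2].astype(np.float32)))
    k=(d>0)&(x>600)&(x<780)&(y>40)&(y<200)&(z>85)&(z<125)
    Q=P[k]; print('front',len(Q)); 
    # ransac plane
    rng=np.random.default_rng(0);best=None
    for _ in range(400):
        a=Q[rng.choice(len(Q),3,False)]; n=np.cross(a[1]-a[0],a[2]-a[0]); n/=np.linalg.norm(n)+1e-9
        if abs(n[2])>.15: continue
        s=(abs((Q-a[0])@n)<2).sum()
        if best is None or s>best[0]: best=(s,n,a[0])
    I=Q[abs((Q-best[2])@best[1])<2]; print(best,I.mean(0),I.min(0),I.max(0),np.degrees(np.arctan2(best[1][1],best[1][0])))
E
```

```text
scene top 2605 141.58986754022578 ((635.805419921875, 208.024658203125), (243.19845581054688, 221.46470642089844), 14.071207046508789)
[[490.9 285.9]
 [544.8  71.1]
 [780.7 130.2]
 [726.8 345. ]]
btn 40 [755.1 169.2 155.5] [742.7 157.9 151.5] [765.6 185.8 159.7]
pk 245 19.416733855198572 ((434.6084289550781, -263.4391784667969), (68.9994888305664, 43.97732162475586), 39.311641693115234)
front 788
(np.int64(336), array([ 0.2, -1. , -0. ]), array([607. ,  92.5,  90.5])) [681.1 109.3 105.5] [600.5  88.6  85.1] [761.5 129.8 124.7] -76.88598832534164
side top 3738 142.92674994646057 ((636.7736206054688, 210.831787109375), (244.64492797851562, 221.69308471679688), 13.345874786376953)
[[492.2 290.4]
 [543.3  74.7]
 [781.4 131.2]
 [730.2 346.9]]
btn 15 [753.5 164.7 153.7] [745.4 159.1 151.1] [765.8 169.4 156.4]
pk 553 20.456246858514874 ((434.8479309082031, -261.142333984375), (72.78528594970703, 37.2559814453125), 43.06119918823242)
front 553
(np.int64(411), array([ 0.2, -1. , -0. ]), array([709.6, 117.7, 123.8])) [677.7 110.3 104.3] [600.   89.7  85. ] [761.8 131.8 124.9] -76.15909356118824
```

```bash
python3 - <<'E'
from h import *
np.set_printoptions(precision=2,suppress=True)
s=robot.get_state(); print(s['ee_pos'],s['gripper_width'],s['force']); T=R_of(s['eef_rot']); print(T)
im,d=cams.grab_frame('wrist'); m=cams.camera_model('wrist'); print(m['xyz'],R_of(m['orientation']))
cv2.imwrite('pics/w0.png',im)
for t in ['release_top','drawer_front','pickup','chest']:
    for k in nets.mark_of(t,'wrist')[:2]:
        r,q=k['location']; dd=d[int(r),int(q)]; print(t,k['confidence'],r,q,dd,w(m,q,r,dd))
print((np.array([755,168.5,157+17+25])-s['ee_pos'])@T/25)
E
```

```text
[625.01   0.   205.03] 91.39748838420219 [-0.91  0.29 -0.1 ]
[[ 0.  1.  0.]
 [ 1. -0.  0.]
 [ 0.  0. -1.]]
[624.81  67.26 384.76] [[ 1.   -0.   -0.  ]
 [ 0.    0.97  0.24]
 [ 0.   -0.24  0.97]]
drawer_front 0.95 83.8 326.5 350.05957 [677.7  117.03  12.02]
pickup 0.7 81.0 328.1 260.95898 [665.55 106.59 106.34]
[6.74 5.2  0.24]
```

Request:
{"fn": "jog_arm", "kwargs": {
  "rows": [
    [0.67,0.52,0,0,0,0,0],
    [0.67,0.52,0,0,0,0,0],
    [0.67,0.52,0,0,0,0,0],
    [0.67,0.52,0,0,0,0,0],
    [0.67,0.52,0,0,0,0,0],
    [0.67,0.52,0,0,0,0,0],
    [0.67,0.52,0,0,0,0,0],
    [0.67,0.52,0,0,0,0,0],
    [0.67,0.52,0,0,0,0,0],
    [0.67,0.52,0,0,0,0,0]
  ],
  "newtons": 20
}}

```text
time: 1.88
ee_pos: [755.5, 168.4, 204.9]
eef_rot: [-2.221, -2.221, 0.0]
force: [-0.2, -0.7, 0.9]
gripper_width: 27.6
gripper_force: 0.0
```

```bash
python3 - <<'E'
from h import *
np.set_printoptions(precision=2,suppress=True)
s=robot.get_state(); print(s['time'],s['ee_pos'],s['gripper_width'],s['force']); T=R_of(s['eef_rot'])
im,d=cams.grab_frame('wrist'); m=cams.camera_model('wrist')
cv2.imwrite('pics/w1.png',im); np.save('pics/w1.npy',d)
for k in nets.mark_of('release_top','wrist')[:2]:
        r,q=k['location']; dd=d[int(r),int(q)]; print(k['confidence'],r,q,dd,w(m,q,r,dd))
P=cloud(m,d); x,y,z=P[...,0],P[...,1],P[...,2]
k=(d>0)&(abs(x-755)<30)&(abs(y-168)<30)&(z>151)&(z<162)
if k.any(): print(k.sum(),np.median(P[k],0),P[k].min(0),P[k].max(0), cv2.minEnclosingCircle(P[k][:,:2].astype(np.float32)))
k=(d>0)&(abs(x-755)<60)&(abs(y-200)<60)&(z>135)&(z<149)
print(np.median(z[k]))
E
```

```text
1.8833 [755.48 168.39 204.9 ] 27.592508481038063 [-0.19 -0.73  0.88]
0.82 216.0 276.5 235.48082 [755.43 177.36 156.79]
757 [756.51 179.52 156.29] [745.33 166.96 151.01] [767.77 190.02 158.15] ((756.2075805664062, 178.380126953125), 11.842626571655273)
141.60087900233296
```

View pics/w1.png

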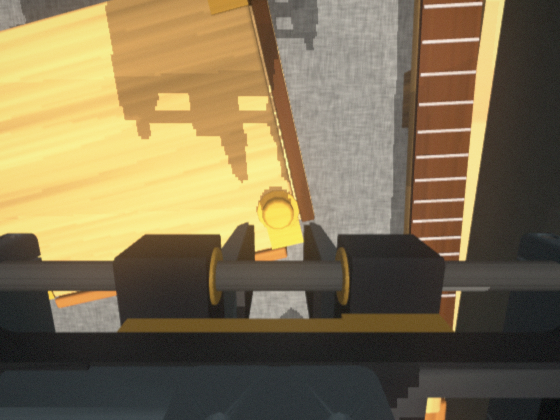

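The button sits at pixel (277,211), beside the finger gap, at world (756,178.5,157). I'll centre over it and press.

Request:
{"fn": "jog_arm", "kwargs": {
  "rows": [
    [0.2,0.02,0.3,0,0,0,0],
    [0.2,0,0.3,0,0,0,0],
    [0,0,0.3,0,0,0,0],
    [0,0,0.3,0,0,0,0],
    [0,0,0.05,0,0,0,0],
    [0,0,0.05,0,0,0,0],
    [0,0,0.05,0,0,0,0],
    [0,0,0.05,0,0,0,0],
    [0,0,0.05,0,0,0,0],
    [0,0,0.05,0,0,0,0]
  ]
}}

```text
time: 2.82
ee_pos: [755.6, 177.4, 167.7]
eef_rot: [2.221, 2.221, 0.001]
force: [-0.4, -1.1, 0.3]
gripper_width: 0.4
gripper_force: 0.0
```

```bash
python3 - <<'E'
from h import *
np.set_printoptions(precision=2,suppress=True)
s=robot.get_state(); print(s['time'],s['ee_pos'],s['force'])
im,d=cams.grab_frame('scene'); cv2.imwrite('pics/s1.png',cv2.resize(im[100:250,280:460],None,fx=4,fy=4)); m=cams.camera_model('scene')
print(nets.mark_of('drawer_front','scene')[:1]); r,q=map(int,nets.mark_of('drawer_front','scene')[0]['location']); print(w(m,q,r,d[r,q]))
E
```

```text
2.8167 [755.64 177.44 167.73] [-0.37 -1.1   0.28]
[{'location': [195.0, 339.6], 'confidence': 0.77}]
[661.13 101.35 103.49]
```

View pics/s1.png

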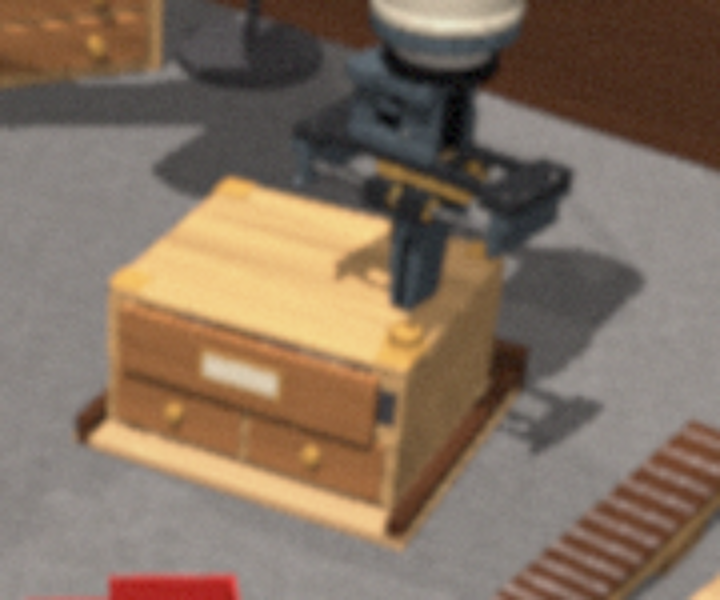

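The drawer is still shut. The fingertips, at about (415,300) in the crop, appear above or behind the button at (405,335). I'll measure the gap.

```bash
python3 - <<'E'
from h import *
np.set_printoptions(precision=1,suppress=True)
def proj(m,p):
    c=R_of(m['orientation']).T@(np.array(p)-m['xyz']); return m['cx']+m['fx']*c[0]/-c[2], m['cy']-m['fy']*c[1]/-c[2]
for c in ['scene','side']:
    im,d=cams.grab_frame(c); m=cams.camera_model(c); P=cloud(m,d); hsv=cv2.cvtColor(im,cv2.COLOR_BGR2HSV)
    print(c,'tip proj',proj(m,[755.6,177.4,150.7]),'btn',proj(m,[756,178,157]),proj(m,[755,168,157]))
    x,y,z=P[...,0],P[...,1],P[...,2]
    k=(d>0)&(abs(x-755)<45)&(abs(y-177)<60)&(z>148)&(z<215)&(hsv[...,1]<120)&(hsv[...,2]<120)
    Q=P[k]; r,cc=np.nonzero(k); print(k.sum(),Q.min(0),Q.max(0),'lowest rows',cc[r>=r.max()-1],r.max()); o=np.argsort(Q[:,2])[:12]; print(Q[o])
    k=(d>0)&(abs(x-755)<30)&(abs(y-172)<30)&(z>146)&(z<170)&(hsv[...,1]>140)
    r,cc=np.nonzero(k); print('btn',k.sum(),cc.mean() if k.any() else 0,r.mean() if k.any() else 0,P[k].mean(0))
im,d=cams.grab_frame('wrist'); m=cams.camera_model('wrist')
for k in nets.mark_of('release_top','wrist')[:2]:
    r,q=k['location']; print(k['confidence'],r,q,w(m,q,r,d[int(r),int(q)]))
s=robot.get_state(); print(s['ee_pos'],s['force'],s['time'])
cv2.imwrite('pics/w2.png',im)
E
```

```text
scene tip proj (np.float64(382.59998597087593), np.float64(183.16289689770977)) btn (np.float64(383.0603594089692), np.float64(181.24063517192965)) (np.float64(380.6667473176416), np.float64(182.42834938660044))
133 [743.3 152.7 177.2] [767.2 193.3 214.9] lowest rows [379 380 381 382 383 384 381 382 383] 177
[[760.7 167.9 177.2]
 [760.4 163.3 179.1]
 [761.2 185.6 179.7]
 [759.4 159.8 180.1]
 [762.9 178.4 180.2]
 [762.6 169.4 180.6]
 [761.9 174.9 181.2]
 [753.6 158.2 181.7]
 [762.7 187.8 182.6]
 [756.6 158.5 182.8]
 [761.9 169.8 183.4]
 [763.5 162.8 183.8]]
btn 50 381.0 183.68 [756.5 168.2 153.4]
side tip proj (np.float64(225.77868622822677), np.float64(131.93855519728032)) btn (np.float64(225.6337636635729), np.float64(129.6595152155242)) (np.float64(227.96649907202715), np.float64(131.01211453723937))
174 [741.9 156.3 176.5] [769.4 197.3 214.7] lowest rows [226 227 228 229 230 231 228 229] 125
[[752.7 164.3 176.5]
 [751.7 170.7 177.5]
 [751.8 178.4 177.6]
 [760.  160.7 177.9]
 [757.6 161.9 178.4]
 [752.8 183.3 178.5]
 [750.5 158.  179.5]
 [763.  159.9 180. ]
 [761.1 161.7 180.1]
 [752.2 159.7 181.1]
 [748.8 171.1 181.2]
 [757.3 161.4 181.5]]
btn 73 226.8904109589041 132.91780821917808 [751.4 168.6 152.6]
0.6 242.4 276.1 [754.3 193.7 205.9]
[755.5 177.6 167.6] [-0.2 -0.4 -0.3] 3.1667
```

View pics/w2.png

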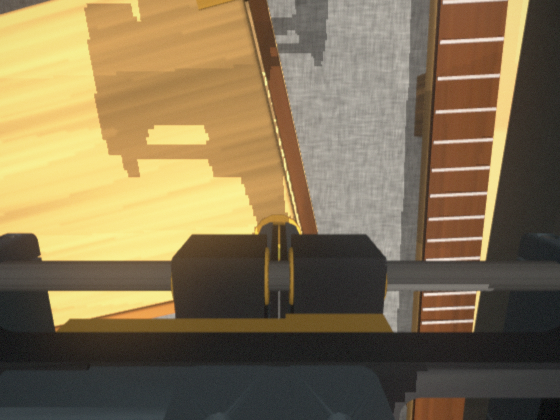

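```bash
python3 - <<'E'
from h import *
np.set_printoptions(precision=1,suppress=True)
for c in ['scene','side']:
    im=cv2.imread(f'pics/{c}0.png'); d=np.load(f'pics/{c}0.npy'); m=cams.camera_model(c); P=cloud(m,d); hsv=cv2.cvtColor(im,cv2.COLOR_BGR2HSV)
    x,y,z=P[...,0],P[...,1],P[...,2]
    for s in (-1,1):
        k=(d>0)&(abs(x-625-s*52)<20)&(abs(y)<30)&(z>150)&(z<290)
        Q=P[k]; print(c,s,k.sum()); 
        if k.any(): o=np.argsort(Q[:,2])[:10:2]; print(Q[o]); print(np.histogram(Q[:,2],bins=range(160,291,10))[0])
E
```

```text
scene -1 255
[[572.  -15.6 213.5]
 [576.8 -12.6 214.1]
 [577.3   2.9 214.4]
 [578.3   9.8 215.2]
 [577.2  -1.  215.9]]
[ 0  0  0  0  0 20 30 32 37 38 42 29 27]
scene 1 215
[[675.   14.3 213.8]
 [675.1   6.1 214.1]
 [676.8  -3.9 216. ]
 [676.3   8.6 216.7]
 [675.4   5.5 217.6]]
[ 0  0  0  0  0 17 29 34 37 40 35 21  2]
side -1 337
[[575.2  -8.  214.3]
 [574.4  -2.5 215. ]
 [573.  -16.8 216.4]
 [578.  -17.8 217.2]
 [574.1 -15.7 218. ]]
[ 0  0  0  0  0 15 55 53 53 55 62 38  6]
side 1 406
[[675.9  -9.3 211.7]
 [673.2   0.9 214.1]
 [671.9  12.5 215.4]
 [673.2 -18.3 216.3]
 [669.6  -9.2 216.7]]
[ 0  0  0  0  0 25 58 51 52 60 64 56 40]
```

Both cameras agree that the fingertips stand about 9 mm behind the TCP (tip z ≈ TCP z + 9). The text says 17 mm ahead. I'll trust the measurement and approach slowly on force.

Request:
{"fn": "jog_arm", "kwargs": {
  "rows": [
    [-0.06,0,0.2,0,0,0,0],
    [0,0,0.2,0,0,0,0],
    [0,0,0.2,0,0,0,0],
    [0,0,0.08,0,0,0,0],
    [0,0,0.05,0,0,0,0],
    [0,0,0.05,0,0,0,0],
    [0,0,0.04,0,0,0,0],
    [0,0,0.04,0,0,0,0],
    [0,0,0,0,0,0,0],
    [0,0,0,0,0,0,0]
  ]
}}

```text
time: 4.0
ee_pos: [755.6, 176.0, 146.3]
eef_rot: [2.221, 2.221, 0.0]
force: [-1.2, -1.1, 2.9]
gripper_width: 0.4
gripper_force: 1.4
```

Request:
{"fn": "jog_arm", "kwargs": {
  "rows": [
    [0,0,0.04,0,0,0,0],
    [0,0,0.04,0,0,0,0],
    [0,0,0.04,0,0,0,0],
    [0,0,0.04,0,0,0,0],
    [0,0,0.02,0,0,0,0],
    [0,0,0.02,0,0,0,0],
    [0,0,0,0,0,0,0],
    [0,0,0,0,0,0,0],
    [0,0,0,0,0,0,0],
    [0,0,0,0,0,0,0]
  ]
}}

```text
time: 4.83
ee_pos: [755.6, 176.0, 141.1]
eef_rot: [2.221, 2.221, 0.0]
force: [0.2, -0.4, 4.9]
gripper_width: 0.2
gripper_force: 2.2
```

```bash
python3 - <<'E'
from h import *
im,d=cams.grab_frame('scene'); m=cams.camera_model('scene')
for k in nets.mark_of('drawer_front','scene')[:1]:
    r,q=map(int,k['location']); print(k,w(m,q,r,d[r,q]))
for t in ['pocket']: print(nets.mark_of(t,'scene')[:2])
E
```

```text
{'location': [207.9, 327.5], 'confidence': 0.63} [692.23523668  11.74343994 119.23549126]
[{'location': [201.2, 321.4], 'confidence': 0.81}]
```

The drawer is open. I'll retract and look at the pocket on the way.

Request:
{"fn": "jog_arm", "kwargs": {
  "rows": [
    [0,0,-0.64,0,0,0,0],
    [0,0,-0.64,0,0,0,0],
    [0,0,-0.64,0,0,0,0],
    [0,0,-0.64,0,0,0,0],
    [-1,-0.53,0,0,0,0,0.9],
    [-1,-0.53,0,0,0,0,0.9],
    [-1,-0.53,0,0,0,0,0.9],
    [-1,-0.53,0,0,0,0,0.9],
    [-1,-0.53,0,0,0,0,0.9],
    [-1,-0.53,0,0,0,0,0.9]
  ]
}}

```text
time: 5.82
ee_pos: [674.9, 25.1, 204.6]
eef_rot: [-2.221, -2.221, 0.001]
force: [0.2, -0.4, -0.8]
gripper_width: 37.6
gripper_force: 0.0
```

```bash
python3 - <<'E'
from h import *
np.set_printoptions(precision=1,suppress=True)
s=robot.get_state(); print(s['time'],s['ee_pos'],s['force'],s['gripper_width'])
im,d=cams.grab_frame('wrist'); m=cams.camera_model('wrist'); cv2.imwrite('pics/w3.png',im); np.save('pics/w3.npy',d)
import pickle; pickle.dump(m,open('pics/w3.pkl','wb'))
for t in ['pocket','drawer_front']:
  for k in nets.mark_of(t,'wrist')[:2]:
    r,q=k['location']; print(t,k['confidence'],r,q,w(m,q,r,d[int(r),int(q)]))
im,d=cams.grab_frame('side'); m=cams.camera_model('side')
for t in ['pocket','pickup']:
  for k in nets.mark_of(t,'side')[:2]:
    r,q=k['location']; print(t,k['confidence'],r,q,w(m,q,r,d[int(r),int(q)]))
E
```

```text
5.8167 [674.9  25.1 204.6] [ 0.2 -0.4 -0.8] 37.629784862576614
pocket 0.89 170.5 235.3 [632.4  51.4  86.2]
drawer_front 0.86 220.9 290.3 [682.5  15.9 133.6]
pocket 0.84 188.2 225.2 [585.2  -2.5 136.5]
pickup 0.57 325.8 260.6 [ 420.6 -272.3   19.2]
```

View pics/w3.png

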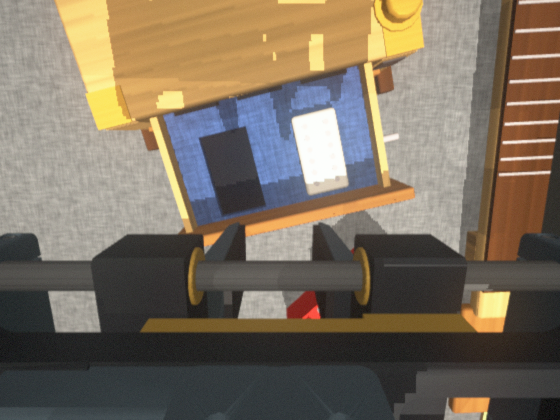

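The wrist view shows the empty dark pocket at (232,170), the cream pickup at (320,150) and the front board along the bottom of the drawer. I'll fit the pocket outline.

```bash
python3 - <<'E'
from h import *
import pickle
np.set_printoptions(precision=1,suppress=True)
im=cv2.imread('pics/w3.png'); d=np.load('pics/w3.npy'); m=pickle.load(open('pics/w3.pkl','rb')); P=cloud(m,d)
g=im.max(2); k=np.zeros(g.shape,np.uint8); k[110:225,185:280]=(g[110:225,185:280]<60)
n,l,st,c=cv2.connectedComponentsWithStats(k); i=l[171,233]; mk=l==i; print(st[i])
r=cv2.minAreaRect(np.argwhere(mk)[:,::-1].astype(np.float32)); print(r)
Q=P[mk]; zf=np.median(Q[:,2]); print('floor z',zf, np.percentile(Q[:,2],[5,95]))
b=cv2.boxPoints(r); W=np.array([onplane(m,a[0],a[1],zf) for a in b]); print(W,W.mean(0))
for a in range(2): e=W[a+1]-W[a]; print(np.linalg.norm(e),np.degrees(np.arctan2(e[1],e[0])))
hsv=cv2.cvtColor(im,cv2.COLOR_BGR2HSV); bl=(hsv[...,0]>95)&(hsv[...,0]<130)&(hsv[...,1]>100)&(d>0); bl[:80]=0; bl[225:]=0;bl[:,:150]=0;bl[:,390:]=0
print('felt z',np.median(P[bl][:,2]),bl.sum())
# front board top edge
x,y,z=P[...,0],P[...,1],P[...,2]; k=(d>0)&(z>128)&(z<139)&(y<50); print('board',k.sum(),cv2.minAreaRect(P[k][:,:2].astype(np.float32)),np.median(z[k]))
E
```

```text
[     0      0    560    420 234015]
((279.5, 209.5), (419.0, 559.0), 90.0)
floor z 141.48124717440604 [ -0.7 340.8]
[[ 484.6  173.7  141.5]
 [ 862.4  173.2  141.5]
 [ 935.9 -175.3  141.5]
 [ 410.7 -175.5  141.5]] [673.4  -1.  141.5]
377.79442580958164 -0.07540244922328954
356.168349929517 -78.09697254875266
felt z 96.04333194267258 3901
board 2460 ((695.7587280273438, 19.613357543945312), (176.5254364013672, 10.782886505126953), 13.319435119628906) 133.7820841425114
```

```bash
python3 - <<'E'
from h import *
import pickle
np.set_printoptions(precision=1,suppress=True)
im=cv2.imread('pics/w3.png'); d=np.load('pics/w3.npy'); m=pickle.load(open('pics/w3.pkl','rb')); P=cloud(m,d)
print(im[171,233],im[150,220],im[140,270],im[200,275])
k=np.zeros(im.shape[:2],np.uint8); sl=(slice(115,222),slice(190,280)); k[sl]=(im[...,0].astype(int)-im[...,2]<22)[sl]&(im.max(2)<95)[sl]
n,l,st,c=cv2.connectedComponentsWithStats(k); i=l[171,233]; mk=l==i; print(i,st[i])
mk=cv2.morphologyEx(mk.astype(np.uint8),cv2.MORPH_OPEN,np.ones((9,9)))>0
r=cv2.minAreaRect(np.argwhere(mk)[:,::-1].astype(np.float32)); print(r)
zf=np.median(P[mk][:,2]); print('floor z',zf)
W=np.array([onplane(m,a[0],a[1],zf) for a in cv2.boxPoints(r)]); print(W,W.mean(0))
for a in range(2): e=W[a+1]-W[a]; print(np.linalg.norm(e),np.degrees(np.arctan2(e[1],e[0])))
E
```

```text
[66 63 61] [66 59 59] [203 146 117] [130  95  84]
1 [ 200  127   66   89 3703]
((232.61244201660156, 171.42327880859375), (81.92472076416016, 46.240272521972656), 75.12431335449219)
floor z 87.21140873174045
[[601.1  81.3  87.2]
 [642.1  91.8  87.2]
 [660.3  18.3  87.2]
 [616.9   6.5  87.2]] [630.1  49.5  87.2]
42.31136499649906 14.270751303822907
75.68936691555554 -76.08797358658919
```

Request:
{"fn": "jog_arm", "kwargs": {
  "rows": [
    [-1,-0.85,0,0,0,0,0.9],
    [-1,-0.85,0,0,0,0,0.9],
    [-1,-0.85,0,0,0,0,0.9],
    [-1,-0.85,0,0,0,0,0.9],
    [-1,-0.85,0,0,0,0,0.9],
    [-1,-0.85,0,0,0,0,0.9],
    [-1,-0.85,0,0,0,0,0.9],
    [-1,-0.85,0,0,0,0,0.9],
    [-1,-0.85,0,0,0,0,0.9],
    [-1,-0.85,0,0,0,0,0.9]
  ]
}}

```text
time: 6.95
ee_pos: [463.2, -224.4, 205.0]
eef_rot: [2.22, 2.223, 0.0]
force: [0.8, -0.5, -0.2]
gripper_width: 82.5
gripper_force: 0.0
```

Request:
{"fn": "jog_arm", "kwargs": {
  "rows": [
    [-1,-0.95,0,0,0,0,0.9],
    [-1,-0.95,0,0,0,0,0.9],
    [-0.2,0,0,0,0,1,0.9],
    [0,0,0,0,0,1,0.9],
    [0,0,0,0,0,1,0.9],
    [0,0,0,0,0,1,0.9],
    [0,0,0,0,0,1,0.9],
    [0,0,0,0,0,1,0.9],
    [0,0,0,0,0,1,0.9],
    [0,0,0,0,0,1,0.9]
  ]
}}

```text
time: 7.78
ee_pos: [416.9, -278.6, 204.9]
eef_rot: [-2.935, -1.12, -0.0]
force: [-0.0, 0.4, -0.0]
gripper_width: 82.1
gripper_force: 0.0
```

```bash
cat > pk.py <<'E'
from h import *
np.set_printoptions(precision=2,suppress=True)
s=robot.get_state(); print(s['time'],s['ee_pos'],s['gripper_width'],s['qpos']); T=R_of(s['eef_rot']); print('yaw toolx',np.degrees(np.arctan2(T[1,0],T[0,0])))
import sys
im,d=cams.grab_frame('wrist'); m=cams.camera_model('wrist'); cv2.imwrite(f'pics/{sys.argv[1]}.png',im); P=cloud(m,d)
for k in nets.mark_of('pickup','wrist')[:1]:
    r,q=k['location']; print(k['confidence'],r,q,w(m,q,r,d[int(r),int(q)]))
x,y,z=P[...,0],P[...,1],P[...,2]
k=((d>0)&(abs(x-435)<60)&(abs(y+262)<60)&(z>14)&(z<26)).astype(np.uint8)
k=cv2.morphologyEx(k,cv2.MORPH_OPEN,np.ones((3,3)))>0
r,c=np.nonzero(k); print(k.sum(),'z',np.median(z[k]),'rows',r.min(),r.max(),c.min(),c.max())
zt=np.median(z[k]); rr=cv2.minAreaRect(np.stack([c,r],1).astype(np.float32)); W=np.array([onplane(m,a[0],a[1],zt) for a in cv2.boxPoints(rr)])
print(W.mean(0)); 
for a in range(2): e=W[a+1]-W[a]; print(np.linalg.norm(e),np.degrees(np.arctan2(e[1],e[0])))
print('tool shift to centre mm',T.T@(W.mean(0)-s['ee_pos']))
E
python3 pk.py w4
```

```text
7.7833 [ 416.87 -278.57  204.91] 82.10683036004764 [-0.71  0.32  1.64  0.    1.18  0.13]
yaw toolx 41.77419124031547
0.96 165.9 276.4 [ 436.18 -258.18   20.36]
1991 z 19.88046450980977 rows 137 197 261 294
[ 435.45 -260.48   19.88]
36.87955051360382 -48.64519827454619
68.4272576090606 -137.98480933177467
tool shift to centre mm [ 25.89  -1.1  185.03]
```

View pics/w4.png

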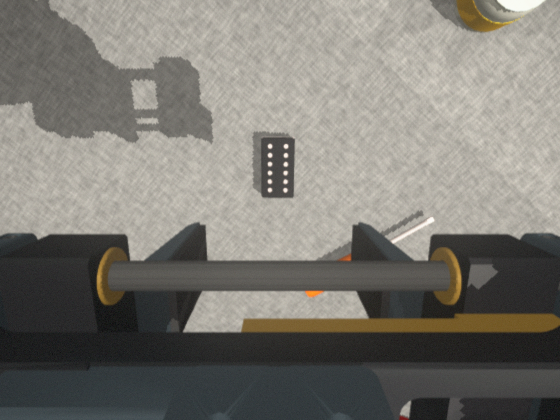

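The pickup is at (277,167), square to the tool with its poles up, and nothing is near the fingers. I'll centre over it and descend.

Request:
{"fn": "jog_arm", "kwargs": {
  "rows": [
    [0.5,-0.04,0.9,0,0,0,0.9],
    [0.54,0,0.9,0,0,0,0.9],
    [0,0,0.9,0,0,0,0.9],
    [0,0,0.9,0,0,0,0.9],
    [0,0,0.9,0,0,0,0.9],
    [0,0,0.9,0,0,0,0.9],
    [0,0,0.9,0,0,0,0.9],
    [0,0,0.9,0,0,0,0.9],
    [0,0,0.3,0,0,0,0.9],
    [0,0,0.2,0,0,0,0.9]
  ],
  "newtons": 25
}}

```text
time: 8.72
ee_pos: [434.5, -260.3, 11.5]
eef_rot: [-2.93, -1.13, 0.002]
force: [0.4, 0.0, 0.6]
gripper_width: 82.2
gripper_force: 0.0
```

```bash
python3 - <<'E'
from h import *
np.set_printoptions(precision=1,suppress=True)
s=robot.get_state(); print(s['time'],s['ee_pos'],s['force']); e=s['ee_pos']; T=R_of(s['eef_rot'])
for c in ['scene','side']:
    im,d=cams.grab_frame(c); m=cams.camera_model(c); P=(cloud(m,d)-np.array(e))@T
    for sg in (-1,1):
        k=(d>0)&(abs(P[...,1]-sg*52)<14)&(abs(P[...,0])<25)&(P[...,2]>-70)&(P[...,2]<2)&(P[...,2]+0*1<e[2]-4)
        Q=P[k]; 
        if len(Q): print(c,sg,len(Q),'x',np.percentile(Q[:,0],[3,97]),'y',np.percentile(Q[:,1],[3,97]),'tip z',np.sort(Q[:,2])[-8:])
E
```

```text
8.7167 [ 434.5 -260.3   11.5] [0.4 0.  0.6]
scene -1 43 x [-16.8  15.5] y [-48.9 -39.1] tip z [-20.1 -19.1 -15.9 -15.2 -12.2 -11.8 -10.8 -10.6]
scene 1 198 x [-18.2  15.2] y [47.5 56.8] tip z [-13.7 -13.6 -13.5 -13.5 -13.3 -12.9 -12.3 -11.6]
side -1 164 x [-18.2  14.8] y [-51.4 -40.2] tip z [-13.1 -11.8 -11.6 -11.5 -11.3 -11.  -10.1  -9.8]
side 1 143 x [-18.5   5.7] y [41.8 53.1] tip z [-13.7 -13.3 -13.3 -12.8 -11.9 -11.3 -10.2  -9.6]
```

Request:
{"fn": "jog_arm", "kwargs": {
  "rows": [
    [0,0,0.18,0,0,0,0.9],
    [0,0,0.18,0,0,0,0.9],
    [0,0,0,0,0,0,0.9],
    [0,0,0,0,0,0,0.3],
    [0,0,0,0,0,0,0.3],
    [0,0,0,0,0,0,0.3],
    [0,0,0,0,0,0,0.3],
    [0,0,0,0,0,0,0.3],
    [0,0,0,0,0,0,0.3],
    [0,0,0,0,0,0,0.3]
  ]
}}

```text
time: 9.65
ee_pos: [434.7, -260.9, 3.6]
eef_rot: [2.933, 1.126, 0.0]
force: [0.6, -0.1, 0.2]
gripper_width: 38.2
gripper_force: 0.0
```

Request:
{"fn": "jog_arm", "kwargs": {
  "rows": [
    [0,0,0,0,0,0,0.3],
    [0,0,0,0,0,0,0.3],
    [0,0,-0.1,0,0,0,0.3],
    [0,0,-0.4,0,0,0,0.3],
    [0,0,-0.5,0,0,0,0.3],
    [0,0,-0.5,0,0,0,0.3],
    [0,0,-0.5,0,0,0,0.3],
    [0,0,-0.3,0,0,0,0.3],
    [0,0,0,0,0,0,0.3],
    [0,0,0,0,0,0,0.3]
  ]
}}

```text
time: 10.48
ee_pos: [434.8, -261.0, 61.4]
eef_rot: [2.932, 1.126, 0.001]
force: [-1.3, -0.2, -1.3]
gripper_width: 37.4
gripper_force: 24.9
```

```bash
python3 - <<'E'
from h import *
np.set_printoptions(precision=1,suppress=True)
s=robot.get_state(); e=s['ee_pos']; T=R_of(s['eef_rot']); print(e,np.degrees(np.arctan2(T[1,0],T[0,0])))
for c in ['scene','side']:
    im,d=cams.grab_frame(c); m=cams.camera_model(c); P=(cloud(m,d)-np.array(e))@T
    for n,lo,hi in (('low',-6,8),('top',-16,-6)):
        k=(d>0)&(abs(P[...,1])<24)&(abs(P[...,0])<45)&(P[...,2]>lo)&(P[...,2]<hi); Q=P[k]
        print(c,n,len(Q),'x',np.percentile(Q[:,0],[0,3,97,100]),'y',np.percentile(Q[:,1],[0,3,97,100]),'z',np.percentile(Q[:,2],[2,98]))
    print([ (k['confidence'],k['location']) for k in nets.mark_of('pickup',c)[:1]])
E
```

```text
[ 434.8 -261.    61.4] 42.00113458898691
scene low 78 x [-36.9 -35.   32.6  33.6] y [-17.5  -8.9  22.6  23.3] z [-5.8  4.8]
scene top 65 x [-36.1 -35.   33.   33.7] y [-14.9 -14.2  22.3  23.3] z [-15.9  -6.7]
[(0.73, [209.5, 326.9])]
side low 84 x [-36.7 -35.3 -21.9 -18.6] y [-18.6 -18.4  18.7  18.8] z [-5.7  4.7]
side top 326 x [-36.5 -34.5  31.9  36.5] y [-22.8 -18.6  18.5  22.3] z [-16.   -6.6]
[(0.77, [306.9, 258.5])]
```

Request:
{"fn": "jog_arm", "kwargs": {
  "rows": [
    [0,0,-0.57,0,0,-1,0.3],
    [0,0,-0.57,0,0,-1,0.3],
    [0,0,-0.57,0,0,-1,0.3],
    [0,0,-0.57,0,0,-1,0.3],
    [0,0,-0.57,0,0,-1,0.3],
    [0,0,-0.57,0,0,-1,0.3],
    [0,0,-0.57,0,0,-1,0.3],
    [0,0,-0.57,0,0,-1,0.3],
    [0,0,-0.57,0,0,-1,0.3],
    [0,0,-0.57,0,0,-1,0.3]
  ]
}}

```text
time: 11.52
ee_pos: [434.4, -260.6, 203.6]
eef_rot: [-1.97, -2.446, 0.0]
force: [0.2, 0.9, -1.0]
gripper_width: 36.8
gripper_force: 24.9
```

Request:
{"fn": "jog_arm", "kwargs": {
  "rows": [
    [0,0,0,0,0,-0.27,0.3],
    [0.8,1,0,0,0,0,0.3],
    [0.8,1,0,0,0,0,0.3],
    [0.8,1,0,0,0,0,0.3],
    [0.8,1,0,0,0,0,0.3],
    [0.8,1,0,0,0,0,0.3],
    [0.8,1,0,0,0,0,0.3],
    [0.8,1,0,0,0,0,0.3],
    [0.8,1,0,0,0,0,0.3],
    [0.8,1,0,0,0,0,0.3]
  ]
}}

```text
time: 12.35
ee_pos: [611.4, -31.4, 202.7]
eef_rot: [-1.942, -2.468, 0.001]
force: [0.6, -0.6, -1.6]
gripper_width: 37.2
gripper_force: 24.9
```

Request:
{"fn": "jog_arm", "kwargs": {
  "rows": [
    [0.3,0.75,0,0,0,0,0.3],
    [0.3,0.75,0,0,0,0,0.3],
    [0,0,0,0,0,0,0.3],
    [0,0,0,0,0,0,0.3],
    [0,0,0,0,0,0,0.3],
    [0,0,0,0,0,0,0.3],
    [0,0,0,0,0,0,0.3],
    [0,0,0,0,0,0,0.3],
    [0,0,0,0,0,0,0.3],
    [0,0,0,0,0,0,0.3]
  ]
}}

```text
time: 13.18
ee_pos: [643.7, -9.8, 203.6]
eef_rot: [1.943, 2.469, 0.0]
force: [0.2, 0.4, -0.9]
gripper_width: 36.9
gripper_force: 24.9
```

```bash
python3 - <<'E'
from h import *
np.set_printoptions(precision=2,suppress=True)
s=robot.get_state(); e=s['ee_pos']; T=R_of(s['eef_rot']); print(s['time'],e,s['gripper_force'],np.degrees(np.arctan2(T[1,0],T[0,0])))
im,d=cams.grab_frame('wrist'); m=cams.camera_model('wrist'); cv2.imwrite('pics/w5.png',im); np.save('pics/w5.npy',d); P=cloud(m,d)
q=nets.mark_of('pocket','wrist')[:1]; print(q)
r0,c0=map(int,q[0]['location']); print(w(m,c0,r0,d[r0,c0]))
k=((im[...,0].astype(int)-im[...,2]<22)&(im.max(2)<95)&(abs(P[...,2]-88)<6)).astype(np.uint8)
k=cv2.morphologyEx(k,cv2.MORPH_OPEN,np.ones((7,7)))
n,l,st,c=cv2.connectedComponentsWithStats(k); i=l[r0,c0]; mk=l==i; print(i,st[i])
r=cv2.minAreaRect(np.argwhere(mk)[:,::-1].astype(np.float32)); zf=np.median(P[mk][:,2]); print('floor z',zf)
W=np.array([onplane(m,a[0],a[1],zf) for a in cv2.boxPoints(r)]); print(W.mean(0))
for a in range(2): v=W[a+1]-W[a]; print(np.linalg.norm(v),np.degrees(np.arctan2(v[1],v[0])))
print('shift',T.T@(W.mean(0)-e))
E
```

```text
13.1833 [643.72  -9.77 203.65] 24.932767152786255 103.5992541110093
[{'location': [130.6, 284.8], 'confidence': 0.56}]
[632.71  57.15  86.89]
1 [ 260   88   50   87 4053]
floor z 87.07314863242715
[633.65  55.26  87.07]
42.934151391690925 13.671103446500139
75.59585587597894 -75.0272811990968
shift [ 65.58   5.49 116.57]
```

View pics/w5.png

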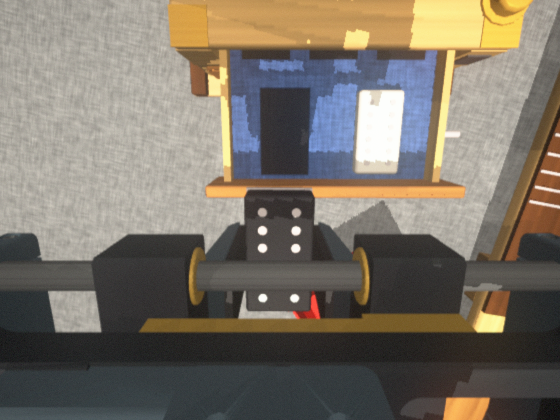

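The pocket is at (285,131), and the held pickup shows at (279,250), level and straight. I'll measure the held pickup in this same image, so any camera offset cancels.

```bash
python3 - <<'E'
from h import *
np.set_printoptions(precision=2,suppress=True)
s=robot.get_state(); e=s['ee_pos']; T=R_of(s['eef_rot']); print(s['time'],e)
im,d=cams.grab_frame('wrist'); m=cams.camera_model('wrist'); P=(cloud(m,d)-np.array(e))@T
k=(d>0)&(abs(P[...,0])<60)&(abs(P[...,1])<30)&(P[...,2]>-25)&(P[...,2]<-8); print('top z',np.median(P[k][:,2]))
z=e[2]-np.median(P[k][:,2])
f=lambda c,r:(onplane(m,c,r,z)-e)@T
k2=k&(P[...,0]>18); r,c=np.nonzero(k2); rr=r.min(); print('front row',rr,'cols',c[(r>rr+4)&(r<rr+20)].min(),c[(r>rr+4)&(r<rr+20)].max())
print('front',f(279,rr-.5),'left',f(c[(r>rr+4)&(r<rr+20)].min()-.5,rr+12),'right',f(c[(r>rr+4)&(r<rr+20)].max()+.5,rr+12),'back',f(279,309))
# pocket again, edges
W=cloud(m,d); mk=((im[...,0].astype(int)-im[...,2]<22)&(im.max(2)<95)&(abs(W[...,2]-88)<6)).astype(np.uint8); mk=cv2.morphologyEx(mk,cv2.MORPH_OPEN,np.ones((7,7)))
r,c=np.nonzero(mk[60:180,230:340]); rt=cv2.minAreaRect(np.stack([c+230,r+60],1).astype(np.float32)); b=np.array([(onplane(m,a[0],a[1],87.1)-e)@T for a in cv2.boxPoints(rt)]); print(b,b.mean(0))
E
```

```text
13.2833 [643.79  -9.63 203.6 ]
top z -16.34852360630013
front row 191 cols 244 314
front [ 36.89   0.24 -16.35] left [ 30.2  -18.42 -16.35] right [ 30.23  18.92 -16.35] back [-32.03   0.34 -16.35]
[[103.3  -16.22 116.5 ]
 [103.35  25.83 116.5 ]
 [ 27.79  27.58 116.51]
 [ 27.75 -17.19 116.5 ]] [ 65.55   5.   116.5 ]
```

Request:
{"fn": "jog_arm", "kwargs": {
  "rows": [
    [0.64,0.05,0,0,0,0,0.3],
    [0.64,0.05,0,0,0,0,0.3],
    [0.64,0.05,0,0,0,0,0.3],
    [0.62,0.04,0,0,0,0,0.3],
    [0,0,0.6,0,0,0,0.3],
    [0,0,0.8,0,0,0,0.3],
    [0,0,0.8,0,0,0,0.3],
    [0,0,0.8,0,0,0,0.3],
    [0,0,0.6,0,0,0,0.3],
    [0,0,0.3,0,0,0,0.3]
  ]
}}

```text
time: 14.17
ee_pos: [632.3, 54.7, 104.1]
eef_rot: [-1.94, -2.469, 0.002]
force: [-0.1, 0.5, -0.8]
gripper_width: 37.3
gripper_force: 24.9
```

```bash
python3 - <<'E'
from h import *
np.set_printoptions(precision=2,suppress=True)
s=robot.get_state(); e=s['ee_pos']; T=R_of(s['eef_rot']); print(s['time'],e,s['force'])
im,d=cams.grab_frame('wrist'); s=robot.get_state(); print(s['ee_pos'])
cv2.imwrite('pics/w6.png',im)
a,b=cams.grab_frame('scene'); a2,b2=cams.grab_frame('side')
v=np.hstack([cv2.resize(a[140:240,270:370],(400,400)),cv2.resize(a2[140:240,150:250],(400,400))]); cv2.imwrite('pics/x6.png',v)
E
```

```text
14.1667 [632.27  54.7  104.07] [-0.12  0.53 -0.78]
[632.08  54.52 103.57]
```

View pics/w6.png

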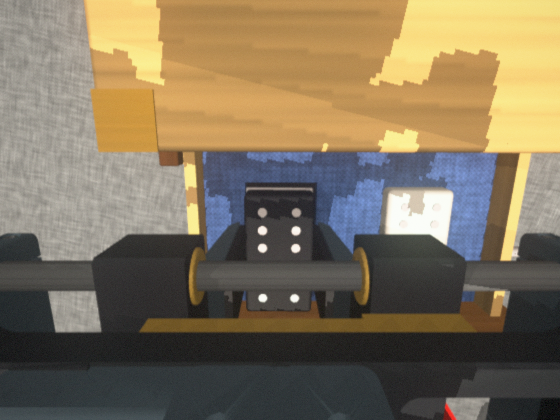

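```bash
python3 - <<'E'
from h import *
np.set_printoptions(precision=2,suppress=True)
s=robot.get_state(); e=np.array(s['ee_pos']); T=R_of(s['eef_rot']); m=cams.camera_model('wrist'); im=cv2.imread('pics/w6.png')
f=lambda c,r,z:(onplane(m,c,r,z)-e)@T
print('col281',[(r,im[r,270].tolist()) for r in range(176,200)])
print('row185',[(c,im[185,c].tolist()) for c in list(range(238,252))+list(range(308,326))])
for r in (182,183,184): print(r,f(280,r,96),f(280,r,87.1))
for r in (186,190,191,192): print(r,f(280,r,e[2]+16.35))
for c in (244,246,317,318): print(c,f(c,185,96))
E
```

```text
col281 [(176, [117, 85, 73]), (177, [114, 81, 70]), (178, [116, 82, 69]), (179, [120, 85, 71]), (180, [127, 92, 75]), (181, [121, 87, 73]), (182, [85, 65, 58]), (183, [50, 47, 49]), (184, [48, 46, 48]), (185, [43, 43, 47]), (186, [55, 51, 58]), (187, [96, 102, 111]), (188, [133, 139, 153]), (189, [106, 110, 119]), (190, [56, 59, 64]), (191, [40, 40, 41]), (192, [38, 35, 38]), (193, [43, 40, 42]), (194, [37, 36, 37]), (195, [45, 43, 45]), (196, [53, 49, 52]), (197, [52, 52, 55]), (198, [61, 58, 60]), (199, [61, 58, 60])]
row185 [(238, [115, 86, 72]), (239, [119, 87, 74]), (240, [130, 97, 84]), (241, [126, 90, 74]), (242, [120, 86, 73]), (243, [123, 90, 76]), (244, [118, 86, 74]), (245, [83, 61, 55]), (246, [55, 50, 48]), (247, [47, 44, 49]), (248, [44, 40, 44]), (249, [47, 45, 50]), (250, [41, 43, 46]), (251, [45, 44, 51]), (308, [52, 49, 52]), (309, [47, 44, 46]), (310, [47, 41, 45]), (311, [49, 46, 48]), (312, [46, 43, 45]), (313, [50, 46, 49]), (314, [51, 41, 45]), (315, [60, 52, 48]), (316, [70, 51, 49]), (317, [107, 76, 67]), (318, [111, 82, 69]), (319, [113, 82, 69]), (320, [120, 86, 74]), (321, [122, 88, 72]), (322, [120, 86, 71]), (323, [121, 88, 74]), (324, [128, 91, 77]), (325, [136, 94, 79])]
182 [37.12  0.84 10.15] [35.71  0.89 19.05]
183 [36.52  0.85 10.15] [35.07  0.89 19.05]
184 [35.91  0.85 10.15] [34.44  0.9  19.05]
186 [ 39.24   0.71 -16.35]
190 [ 37.13   0.71 -16.35]
191 [ 36.6    0.71 -16.35]
192 [ 36.07   0.71 -16.35]
244 [ 35.28 -20.85  10.16]
246 [ 35.28 -19.65  10.16]
317 [35.32 23.16 10.14]
318 [35.32 23.76 10.14]
```

Request:
{"fn": "jog_arm", "kwargs": {
  "rows": [
    [-0.05,0.04,0,0,0,0,0.3],
    [0,0,0,0,0,0,0.3],
    [0,0,0.06,0,0,0,0.3],
    [0,0,0.06,0,0,0,0.3],
    [0,0,0.06,0,0,0,0.3],
    [0,0,0.06,0,0,0,0.3],
    [0,0,0.06,0,0,0,0.3],
    [0,0,0.06,0,0,0,0.3],
    [0,0,0.06,0,0,0,0.3],
    [0,0,0,0,0,0,0.3]
  ]
}}

```text
time: 15.15
ee_pos: [634.6, 52.4, 95.1]
eef_rot: [-1.942, -2.469, 0.0]
force: [-0.5, 0.1, -1.9]
gripper_width: 37.6
gripper_force: 25.0
```

```bash
python3 - <<'E'
from h import *
np.set_printoptions(precision=2,suppress=True)
for i in range(4):
    im,d=cams.grab_frame('wrist'); s=robot.get_state(); e=np.array(s['ee_pos']); print(e,s['force'])
T=R_of(s['eef_rot']); m=cams.camera_model('wrist'); cv2.imwrite('pics/w7.png',im)
f=lambda c,r,z:(onplane(m,c,r,z)-e)@T
g=im.astype(int); print([(r,g[r,270].tolist()) for r in range(176,200)])
for r in range(178,196,2): print(r,f(280,r,96)[0],f(280,r,e[2]+16.35)[0],f(280,r,e[2]-3)[0])
print('cols',[(c,g[188,c].tolist()) for c in list(range(238,252))+list(range(308,326))])
print(f(245,188,96),f(317,188,96))
E
```

```text
[634.6   52.37  95.23] [-0.65  1.55 -1.82]
[634.62  52.39  95.33] [-1.15  1.43 -2.21]
[634.63  52.41  95.41] [-0.57  1.22 -0.89]
[634.65  52.38  95.44] [ 0.08  0.59 -1.69]
[(176, [124, 90, 75]), (177, [125, 88, 71]), (178, [132, 94, 79]), (179, [108, 81, 68]), (180, [67, 57, 52]), (181, [47, 45, 47]), (182, [44, 44, 46]), (183, [43, 38, 44]), (184, [45, 38, 44]), (185, [46, 43, 44]), (186, [52, 51, 53]), (187, [98, 102, 111]), (188, [137, 142, 154]), (189, [107, 111, 120]), (190, [55, 52, 57]), (191, [38, 31, 37]), (192, [41, 36, 41]), (193, [45, 39, 40]), (194, [45, 39, 42]), (195, [53, 44, 47]), (196, [50, 48, 48]), (197, [50, 46, 49]), (198, [50, 46, 50]), (199, [46, 39, 42])]
178 41.10744343836472 43.41594191605532 40.587513681963166
180 39.96703569701628 42.37604082966565 39.424469408195726
182 38.82316919160042 41.33298580773093 38.25789771559637
184 37.675828162996496 40.28676248001664 37.08778253223361
186 36.5249967561911 39.23735638884682 35.91410768837987
188 35.37065901957362 38.18475298846147 34.73685691579288
190 34.21279890416585 37.12893764431435 33.55601384693014
192
[... 178 characters left out ...]
2, 54]), (241, [65, 51, 50]), (242, [53, 45, 48]), (243, [47, 41, 45]), (244, [49, 46, 47]), (245, [61, 57, 62]), (246, [109, 115, 123]), (247, [135, 143, 155]), (248, [136, 142, 156]), (249, [133, 140, 152]), (250, [135, 142, 152]), (251, [134, 141, 153]), (308, [132, 135, 149]), (309, [135, 140, 152]), (310, [134, 142, 152]), (311, [129, 136, 148]), (312, [83, 83, 90]), (313, [56, 51, 48]), (314, [63, 51, 46]), (315, [91, 67, 55]), (316, [110, 79, 64]), (317, [114, 80, 67]), (318, [116, 82, 67]), (319, [124, 87, 72]), (320, [125, 88, 73]), (321, [115, 82, 69]), (322, [119, 86, 70]), (323, [123, 89, 73]), (324, [129, 91, 73]), (325, [133, 93, 73])]
[ 35.35 -19.13  -0.55] [35.39 21.94 -0.56]
```

Request:
{"fn": "jog_arm", "kwargs": {
  "rows": [
    [0.03,-0.015,0,0,0,0,0.3],
    [0.04,-0.015,0,0,0,0,0.3],
    [0,0,0,0,0,0,0.3],
    [0,0,0,0,0,0,0.3],
    [0,0,0,0,0,0,0.3],
    [0,0,0,0,0,0,0.3],
    [0,0,0,0,0,0,0.3],
    [0,0,0,0,0,0,0.3],
    [0,0,0,0,0,0,0.3],
    [0,0,0,0,0,0,0.3]
  ]
}}

```text
time: 16.18
ee_pos: [633.7, 53.9, 95.5]
eef_rot: [-1.942, -2.469, -0.0]
force: [0.2, -0.9, -1.6]
gripper_width: 37.2
gripper_force: 25.0
```

```bash
cat > gap.py <<'E'
from h import *
np.set_printoptions(precision=2,suppress=True)
im,d=cams.grab_frame('wrist'); s=robot.get_state(); e=np.array(s['ee_pos']); print(s['time'],e,s['force'],s['gripper_force'],s['gripper_width'])
g=im.astype(int)
col=g[170:200,262:298].mean(1); print('col b-r',[(170+i,int(v[0]-v[2]),int(v.mean())) for i,v in enumerate(col)])
rr=187; row=g[rr-1:rr+2].mean(0); print('row',[(c,int(row[c][0]-row[c][2]),int(row[c].mean())) for c in list(range(234,252))+list(range(306,324))])
E
python3 gap.py
```

```text
16.2333 [633.64  53.83  95.52] [-0.29 -0.19 -1.06] 24.965045750141144 37.03013927641699
col b-r [(170, 75, 137), (171, 70, 130), (172, 65, 121), (173, 57, 109), (174, 50, 98), (175, 46, 94), (176, 45, 92), (177, 45, 92), (178, 47, 93), (179, 48, 94), (180, 49, 95), (181, 48, 93), (182, 31, 75), (183, 9, 54), (184, 1, 46), (185, 1, 46), (186, 0, 53), (187, -11, 99), (188, -18, 141), (189, -15, 119), (190, -5, 66), (191, 0, 41), (192, 2, 38), (193, 2, 38), (194, 1, 39), (195, 1, 44), (196, 1, 49), (197, 1, 53), (198, 0, 55), (199, 1, 55)]
row [(234, 49, 94), (235, 48, 95), (236, 48, 97), (237, 51, 98), (238, 52, 101), (239, 53, 102), (240, 50, 95), (241, 32, 74), (242, 19, 58), (243, 5, 47), (244, 3, 44), (245, -2, 50), (246, -7, 82), (247, -12, 102), (248, -11, 105), (249, -12, 103), (250, -11, 102), (251, -12, 102), (306, -7, 90), (307, -8, 88), (308, -8, 88), (309, -6, 91), (310, -8, 92), (311, -7, 89), (312, -1, 65), (313, 3, 50), (314, 7, 46), (315, 19, 53), (316, 27, 66), (317, 42, 83), (318, 45, 88), (319, 46, 86), (320, 47, 89), (321, 49, 92), (322, 49, 92), (323, 50, 93)]
```

Gaps are now even all round: about 2.5 mm at the far end and 2.4 mm on each side. Lowering to the floor.

Request:
{"fn": "jog_arm", "kwargs": {
  "rows": [
    [0,0,0.04,0,0,0,0.3],
    [0,0,0.04,0,0,0,0.3],
    [0,0,0.04,0,0,0,0.3],
    [0,0,0.03,0,0,0,0.3],
    [0,0,0.02,0,0,0,0.3],
    [0,0,0.01,0,0,0,0.3],
    [0,0,0,0,0,0,0.3],
    [0,0,0,0,0,0,0.3],
    [0,0,0,0,0,0,0.3],
    [0,0,0,0,0,0,0.3]
  ]
}}

```text
time: 17.07
ee_pos: [633.7, 53.9, 91.1]
eef_rot: [1.942, 2.469, 0.0]
force: [-0.4, -0.7, -1.4]
gripper_width: 37.1
gripper_force: 25.0
```

```bash
python3 gap.py
```

```text
17.1167 [633.68  53.86  91.07] [ 0.12 -0.62 -0.83] 24.96496617794037 36.94153250608183
col b-r [(170, 82, 148), (171, 78, 141), (172, 79, 142), (173, 81, 145), (174, 81, 144), (175, 80, 142), (176, 79, 140), (177, 74, 134), (178, 69, 125), (179, 63, 115), (180, 56, 106), (181, 51, 98), (182, 49, 95), (183, 39, 83), (184, 19, 61), (185, 4, 48), (186, 0, 54), (187, -11, 100), (188, -18, 141), (189, -14, 119), (190, -4, 67), (191, 2, 41), (192, 3, 39), (193, 2, 39), (194, 3, 41), (195, 3, 45), (196, 2, 49), (197, 1, 53), (198, 1, 56), (199, 2, 54)]
row [(234, 47, 96), (235, 51, 99), (236, 51, 97), (237, 49, 94), (238, 48, 96), (239, 48, 93), (240, 30, 72), (241, 20, 60), (242, 6, 49), (243, 0, 46), (244, 1, 46), (245, -2, 52), (246, -7, 78), (247, -9, 95), (248, -10, 100), (249, -11, 101), (250, -9, 101), (251, -10, 103), (306, -6, 90), (307, -9, 91), (308, -6, 88), (309, -7, 89), (310, -7, 91), (311, -8, 89), (312, 0, 65), (313, 3, 49), (314, 5, 47), (315, 8, 46), (316, 20, 53), (317, 32, 68), (318, 43, 83), (319, 44, 87), (320, 46, 84), (321, 49, 91), (322, 51, 93), (323, 48, 93)]
```

Request:
{"fn": "jog_arm", "kwargs": {
  "rows": [
    [0,0,0.01,0,0,0,0.3],
    [0,0,0.01,0,0,0,0.3],
    [0,0,0.01,0,0,0,0.3],
    [0,0,0.01,0,0,0,0.3],
    [0,0,0,0,0,0,0.3],
    [0,0,0,0,0,0,0.3],
    [0,0,0,0,0,0,0.3],
    [0,0,0,0,0,0,0.3],
    [0,0,0,0,0,0,0.3],
    [0,0,0,0,0,0,0.3]
  ]
}}

```text
time: 17.95
ee_pos: [633.7, 53.8, 90.5]
eef_rot: [1.942, 2.469, 0.0]
force: [-2.0, 0.0, 6.7]
gripper_width: 37.1
gripper_force: 25.0
```

Request:
{"fn": "jog_arm", "kwargs": {
  "rows": [
    [0,0,-0.02,0,0,0,0.3],
    [0,0,0,0,0,0,0.3],
    [0,0,0,0,0,0,0.5],
    [0,0,0,0,0,0,0.5],
    [0,0,0,0,0,0,0.5],
    [0,0,0,0,0,0,0.5],
    [0,0,0,0,0,0,0.5],
    [0,0,-0.1,0,0,0,0.5],
    [0,0,-0.2,0,0,0,0.5],
    [0,0,-0.3,0,0,0,0.5]
  ]
}}

```text
time: 18.78
ee_pos: [633.3, 53.9, 105.6]
eef_rot: [-1.942, -2.469, 0.001]
force: [0.2, 0.3, -0.0]
gripper_width: 45.8
gripper_force: 0.0
```

Request:
{"fn": "jog_arm", "kwargs": {
  "rows": [
    [0,0,-0.6,0,0,0,0.5],
    [0,0,-1,0,0,0,0.5],
    [0,0,-1,0,0,0,0.5],
    [0,0,-1,0,0,0,0.5],
    [-1,0,0,0,0,0,0],
    [-1,0,0,0,0,0,0],
    [-1,0,0,0,0,0,0],
    [0,0,0,0,0,0,0],
    [0,0,0,0,0,0,0],
    [0,0,0,0,0,0,0]
  ]
}}

```text
time: 19.62
ee_pos: [651.2, -18.7, 196.0]
eef_rot: [1.943, 2.469, 0.001]
force: [0.2, 0.4, -0.1]
gripper_width: 8.5
gripper_force: 0.0
```

```bash
python3 - <<'E'
from h import *
np.set_printoptions(precision=2,suppress=True)
s=robot.get_state(); e=np.array(s['ee_pos']); T=R_of(s['eef_rot']); print(s['time'],e,s['force'],s['gripper_width'])
im,d=cams.grab_frame('wrist'); m=cams.camera_model('wrist'); cv2.imwrite('pics/w8.png',im); P=cloud(m,d)
x,y,z=P[...,0],P[...,1],P[...,2]
k=(d>0)&(abs(x-634)<45)&(abs(y-54)<50)&(z>102)&(z<112); Q=P[k]; r=cv2.minAreaRect(Q[:,:2].astype(np.float32)); print('pickup top',np.percentile(Q[:,2],[5,50,95]),r)
A=np.c_[Q[:,:2],np.ones(len(Q))]; print('tilt',np.linalg.lstsq(A,Q[:,2],rcond=None)[0])
k=(d>0)&(z>129)&(z<138)&(y<60)&(abs(x-690)<130); print('board',cv2.minAreaRect(P[k][:,:2].astype(np.float32)),cv2.boxPoints(cv2.minAreaRect(P[k][:,:2].astype(np.float32))))
for t in ('pickup','drawer_front'):
  for q in nets.mark_of(t,'wrist')[:2]: r0,c0=q['location']; print(t,q['confidence'],r0,c0,w(m,c0,r0,d[int(r0),int(c0)]))
E
```

```text
19.6167 [651.18 -18.68 195.96] [ 0.17  0.4  -0.09] 8.489341844545669
pickup top [105.51 106.85 108.16] ((626.498046875, 50.09379196166992), (88.9865493774414, 73.7340316772461), 13.583361625671387)
tilt [ -0.01  -0.   112.38]
board ((682.2088012695312, 20.650192260742188), (207.4669952392578, 10.398200035095215), 13.582374572753906) [[580.16   1.34]
 [582.6   -8.76]
 [784.26  39.96]
 [781.82  50.06]]
pickup 0.92 121.7 278.7 [633.76  53.8  106.54]
drawer_front 0.95 184.2 326.0 [680.12  16.76 133.84]
```

View pics/w8.png

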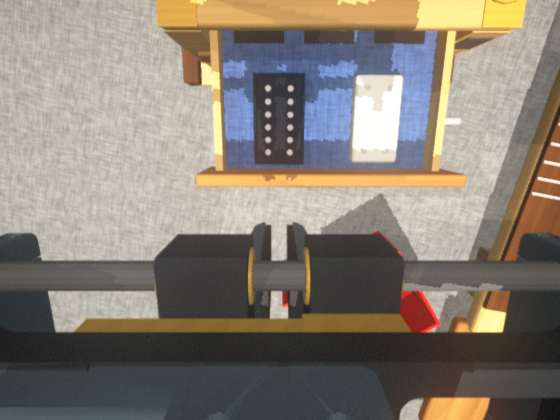

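Pickup lies flat and centred in the pocket at (278,118), and the front board lies along row 180. Next I'll bring the closed fingers down in front of the drawer's middle.

Request:
{"fn": "jog_arm", "kwargs": {
  "rows": [
    [-0.2,0.8,0,0,0,0,0],
    [-0.05,0.78,0,0,0,0,0],
    [0,0,0.6,0,0,0,0],
    [0,0,0.8,0,0,0,0],
    [0,0,0.8,0,0,0,0],
    [0,0,0.8,0,0,0,0],
    [0,0,0.8,0,0,0,0],
    [0,0,0.6,0,0,0,0],
    [0,0,0,0,0,0,0],
    [0,0,0,0,0,0,0]
  ]
}}

```text
time: 20.6
ee_pos: [690.7, -15.1, 85.3]
eef_rot: [-1.941, -2.469, 0.001]
force: [-0.1, 0.6, 0.7]
gripper_width: 0.6
gripper_force: 0.0
```

```bash
cat > fr.py <<'E'
from h import *
np.set_printoptions(precision=2,suppress=True)
s=robot.get_state(); e=np.array(s['ee_pos']); T=R_of(s['eef_rot']); print(s['time'],e,s['force'],s['gripper_width'])
for c in ['scene','side']:
    im,d=cams.grab_frame(c); m=cams.camera_model(c); P=(cloud(m,d)-e)@T
    x,y,z=P[...,0],P[...,1],e[2]-P[...,2]
    k=(d>0)&(x>-10)&(x<220)&(abs(y)<95)&(abs(y)>45)&(z>85)&(z<130); q=P[k][:,0]; h,b=np.histogram(q,bins=np.arange(-10,221,4)); i=h.argmax(); print(c,'face ahead',np.median(q[abs(q-b[i])<8]),h[i])
    k=(d>0)&(abs(x)<30)&(abs(y)<17)&(z>97)&(z<160); print('finger x',np.percentile(x[k],[2,98]),'z',z[k].min() if k.any() else 0)
    k=(d>0)&(abs(y)<125)&(x>10)&(x<260)&(z>137)&(z<147); print('chest top front',np.percentile(x[k],2))
E
python3 fr.py
```

```text
20.6 [690.73 -15.15  85.26] [-0.1   0.64  0.73] 0.5626216105371723
scene face ahead 29.571525802926732 216
finger x [-21.76  29.24] z 97.30312157884856
chest top front 136.8141185732802
side face ahead 31.05901663777264 152
finger x [-19.3   29.61] z 97.21476625706808
chest top front 138.67863167171825
```

Request:
{"fn": "jog_arm", "kwargs": {
  "rows": [
    [0.25,0,0,0,0,0,0],
    [0.2,0,0,0,0,0,0],
    [0.04,0,0,0,0,0,0],
    [0.04,0,0,0,0,0,0],
    [0.04,0,0,0,0,0,0],
    [0.06,0,0,0,0,0,0],
    [0.08,0,0,0,0,0,0],
    [0.12,0,0,0,0,0,0],
    [0.15,0,0,0,0,0,0],
    [0.15,0,0,0,0,0,0]
  ]
}}

```text
time: 21.53
ee_pos: [684.7, 11.6, 85.7]
eef_rot: [1.942, 2.468, 0.0]
force: [1.0, -4.8, 4.3]
gripper_width: 0.3
gripper_force: 2.5
```

Request:
{"fn": "jog_arm", "kwargs": {
  "rows": [
    [0.2,0,0,0,0,0,0],
    [0.2,0,0,0,0,0,0],
    [0.2,0,0,0,0,0,0],
    [0.2,0,0,0,0,0,0],
    [0.2,0,0,0,0,0,0],
    [0.2,0,0,0,0,0,0],
    [0.2,0,0,0,0,0,0],
    [0.2,0,0,0,0,0,0],
    [0.2,0,0,0,0,0,0],
    [0.1,0,0,0,0,0,0]
  ]
}}

```text
time: 22.37
ee_pos: [673.6, 58.3, 85.8]
eef_rot: [1.942, 2.469, 0.001]
force: [2.3, -6.1, 2.6]
gripper_width: 0.5
gripper_force: 3.1
```

```bash
python3 fr.py
```

```text
22.3667 [673.59  58.27  85.75] [ 2.32 -6.05  2.61] 0.5426162538189317
scene face ahead 16.389895462601643 242
finger x [-21.96  18.83] z 97.47880283692746
chest top front 61.56543164770175
side face ahead 17.612855467745014 160
finger x [-18.87  16.6 ] z 97.39997318672403
chest top front 66.00668392347264
```

Request:
{"fn": "jog_arm", "kwargs": {
  "rows": [
    [0.12,0,0,0,0,0,0],
    [0.12,0,0,0,0,0,0],
    [0.12,0,0,0,0,0,0],
    [0.12,0,0,0,0,0,0],
    [0.1,0,0,0,0,0,0],
    [0.05,0,0,0,0,0,0],
    [0.05,0,0,0,0,0,0],
    [0.04,0,0,0,0,0,0],
    [0.04,0,0,0,0,0,0],
    [0.04,0,0,0,0,0,0]
  ]
}}

```text
time: 23.3
ee_pos: [669.2, 76.8, 85.8]
eef_rot: [1.942, 2.468, 0.0]
force: [3.0, -9.1, 3.2]
gripper_width: 0.3
gripper_force: 4.7
```

Request:
{"fn": "jog_arm", "kwargs": {
  "rows": [
    [0.04,0,0,0,0,0,0],
    [0.04,0,0,0,0,0,0],
    [0.04,0,0,0,0,0,0],
    [0.04,0,0,0,0,0,0],
    [0.04,0,0,0,0,0,0],
    [0.04,0,0,0,0,0,0],
    [0.04,0,0,0,0,0,0],
    [0.04,0,0,0,0,0,0],
    [0,0,0,0,0,0,0],
    [0,0,0,0,0,0,0]
  ]
}}

```text
time: 24.13
ee_pos: [667.2, 84.7, 85.7]
eef_rot: [1.942, 2.468, 0.0]
force: [3.2, -6.6, 3.8]
gripper_width: 0.5
gripper_force: 3.7
```

```bash
python3 fr.py
```

```text
24.1333 [667.22  84.69  85.73] [ 3.17 -6.59  3.78] 0.5365634035556751
scene face ahead 15.86486226512886 237
finger x [-22.52  19.82] z 97.2044428639324
chest top front 43.35557828347715
side face ahead 17.24420457618869 193
finger x [-19.63  16.9 ] z 97.00587643938289
chest top front 46.611997695997985
```

Request:
{"fn": "jog_arm", "kwargs": {
  "rows": [
    [0.04,0,0,0,0,0,0],
    [0.04,0,0,0,0,0,0],
    [0.04,0,0,0,0,0,0],
    [0.04,0,0,0,0,0,0],
    [0.04,0,0,0,0,0,0],
    [0.04,0,0,0,0,0,0],
    [0.04,0,0,0,0,0,0],
    [0.04,0,0,0,0,0,0],
    [0,0,0,0,0,0,0],
    [0,0,0,0,0,0,0]
  ]
}}

```text
time: 25.07
ee_pos: [665.4, 92.4, 85.7]
eef_rot: [1.942, 2.468, 0.0]
force: [4.2, -5.9, 3.4]
gripper_width: 0.9
gripper_force: 3.7
```

```bash
python3 fr.py
```

```text
25.0667 [665.4   92.45  85.75] [ 4.2  -5.88  3.36] 0.9155022649763469
scene face ahead 16.04130835585889 246
finger x [-21.88  18.33] z 97.71485752731624
chest top front 43.90185996454312
side face ahead 17.506892461732747 179
finger x [-19.55  16.79] z 97.09693793716595
chest top front 46.726115486759305
```

Request:
{"fn": "jog_arm", "kwargs": {
  "rows": [
    [0.04,0,0,0,0,0,0],
    [0.04,0,0,0,0,0,0],
    [0.04,0,0,0,0,0,0],
    [0.04,0,0,0,0,0,0],
    [0.03,0,0,0,0,0,0],
    [0.03,0,0,0,0,0,0],
    [0.03,0,0,0,0,0,0],
    [0.03,0,0,0,0,0,0],
    [0,0,0,0,0,0,0],
    [0,0,0,0,0,0,0]
  ]
}}

```text
time: 26.0
ee_pos: [663.9, 98.7, 85.8]
eef_rot: [1.942, 2.468, -0.0]
force: [3.8, -11.0, 2.8]
gripper_width: 0.7
gripper_force: 5.7
```

```bash
python3 fr.py
```

```text
26.0 [663.91  98.73  85.76] [  3.78 -11.01   2.81] 0.6605695319007227
scene face ahead 15.901547413299863 250
finger x [-22.71  19.59] z 97.09210276085967
chest top front 39.89182814643658
side face ahead 17.278771961864326 197
finger x [-19.43  16.24] z 97.4437022532203
chest top front 42.35978872401859
```

Request:
{"fn": "jog_arm", "kwargs": {
  "rows": [
    [0.03,0,0,0,0,0,0],
    [0.03,0,0,0,0,0,0],
    [0.03,0,0,0,0,0,0],
    [0.03,0,0,0,0,0,0],
    [0.03,0,0,0,0,0,0],
    [0.03,0,0,0,0,0,0],
    [0.03,0,0,0,0,0,0],
    [0.03,0,0,0,0,0,0],
    [0,0,0,0,0,0,0],
    [0,0,0,0,0,0,0]
  ]
}}

```text
time: 26.93
ee_pos: [662.4, 105.0, 85.7]
eef_rot: [1.942, 2.468, 0.0]
force: [4.0, -7.1, 2.8]
gripper_width: 0.3
gripper_force: 4.0
```

```bash
python3 fr.py
```

```text
26.9333 [662.39 105.01  85.72] [ 4.05 -7.15  2.83] 0.2588137552678429
scene face ahead 16.35107498499375 241
finger x [-22.13  18.8 ] z 97.07123400974312
chest top front 32.640706543148475
side face ahead 17.355923091510924 189
finger x [-19.49  16.88] z 97.09854884780088
chest top front 35.86304047880265
```

Request:
{"fn": "jog_arm", "kwargs": {
  "rows": [
    [0.02,0,0,0,0,0,0],
    [0.02,0,0,0,0,0,0],
    [0.02,0,0,0,0,0,0],
    [0.02,0,0,0,0,0,0],
    [0.02,0,0,0,0,0,0],
    [0.02,0,0,0,0,0,0],
    [0.02,0,0,0,0,0,0],
    [0,0,0,0,0,0,0],
    [0,0,0,0,0,0,0],
    [0,0,0,0,0,0,0]
  ]
}}

```text
time: 27.87
ee_pos: [661.4, 108.7, 85.7]
eef_rot: [1.942, 2.468, 0.001]
force: [4.2, -4.9, 2.7]
gripper_width: 0.7
gripper_force: 2.7
```

```bash
python3 fr.py
```

```text
27.8667 [661.44 108.73  85.7 ] [ 4.25 -4.94  2.65] 0.6605781907545528
scene face ahead 16.150466660695145 243
finger x [-21.73  25.27] z 97.45663489771498
chest top front 27.84148430593276
side face ahead 17.458864489967656 193
finger x [-19.57  17.23] z 97.21008076992565
chest top front 31.978736392777467
```

Request:
{"fn": "jog_arm", "kwargs": {
  "rows": [
    [0.01,0,0,0,0,0,0],
    [0.01,0,0,0,0,0,0],
    [0.01,0,0,0,0,0,0],
    [0.01,0,0,0,0,0,0],
    [0.01,0,0,0,0,0,0],
    [0.01,0,0,0,0,0,0],
    [0,0,0,0,0,0,0],
    [0,0,0,0,0,0,0],
    [0,0,0,0,0,0,0],
    [0,0,0,0,0,0,0]
  ]
}}

```text
time: 28.8
ee_pos: [661.1, 110.0, 85.7]
eef_rot: [1.942, 2.468, 0.001]
force: [3.8, -5.3, 2.7]
gripper_width: 0.1
gripper_force: 3.3
```

Request:
{"fn": "jog_arm", "kwargs": {
  "rows": [
    [0.01,0,0,0,0,0,0],
    [0.01,0,0,0,0,0,0],
    [0.01,0,0,0,0,0,0],
    [0.01,0,0,0,0,0,0],
    [0.01,0,0,0,0,0,0],
    [0,0,0,0,0,0,0],
    [0,0,0,0,0,0,0],
    [0,0,0,0,0,0,0],
    [0,0,0,0,0,0,0],
    [0,0,0,0,0,0,0]
  ]
}}

```text
time: 29.63
ee_pos: [660.8, 111.2, 85.7]
eef_rot: [1.942, 2.468, 0.001]
force: [4.2, -5.9, 2.5]
gripper_width: 0.4
gripper_force: 3.3
```

Request:
{"fn": "jog_arm", "kwargs": {
  "rows": [
    [0.01,0,0,0,0,0,0],
    [0.01,0,0,0,0,0,0],
    [0.01,0,0,0,0,0,0],
    [0.01,0,0,0,0,0,0],
    [0,0,0,0,0,0,0],
    [0,0,0,0,0,0,0],
    [0,0,0,0,0,0,0],
    [0,0,0,0,0,0,0],
    [0,0,0,0,0,0,0],
    [0,0,0,0,0,0,0]
  ]
}}

```text
time: 30.47
ee_pos: [660.7, 111.8, 85.7]
eef_rot: [1.942, 2.468, 0.0]
force: [4.3, -10.0, 2.2]
gripper_width: 0.5
gripper_force: 5.0
```

```bash
python3 fr.py
```

```text
30.4667 [660.69 111.79  85.7 ] [ 4.26 -9.95  2.18] 0.49959454770580974
scene face ahead 16.10859081860816 233
finger x [-22.63  27.57] z 97.31751464044885
chest top front 24.756074571107614
side face ahead 17.373187562610646 206
finger x [-19.45  16.97] z 97.14675827935994
chest top front 28.882942375209915
```

The force is rising on the stop and the face gap is 10 mm, so the latch should have clicked. Backing off slowly, then away.

Request:
{"fn": "jog_arm", "kwargs": {
  "rows": [
    [-0.03,0,0,0,0,0,0],
    [-0.03,0,0,0,0,0,0],
    [-0.04,0,0,0,0,0,0],
    [-0.05,0,0,0,0,0,0],
    [-0.1,0,0,0,0,0,0],
    [-0.2,0,0,0,0,0,0],
    [-0.4,0,0,0,0,0,0],
    [-0.6,0,0,0,0,0,0],
    [-0.6,0,0,0,0,0,0],
    [-0.6,0,0,0,0,0,0]
  ]
}}

```text
time: 31.4
ee_pos: [676.0, 46.2, 85.4]
eef_rot: [-1.943, -2.469, 0.0]
force: [0.4, -0.0, 0.5]
gripper_width: 0.4
gripper_force: 0.0
```

Request:
{"fn": "jog_arm", "kwargs": {
  "rows": [
    [-0.4,0,0,0,0,0,0],
    [0,0,-0.5,0,0,0,0],
    [0,0,-0.8,0,0,0,0],
    [0,0,-0.8,0,0,0,0],
    [0,0,-0.8,0,0,0,0],
    [0,0,-0.8,0,0,0,0],
    [0,0,-0.5,0,0,0,0],
    [0,0,0,0,0,0,0],
    [0,0,0,0,0,0,0],
    [0,0,0,0,0,0,0]
  ]
}}

```text
time: 32.23
ee_pos: [677.5, 38.5, 190.0]
eef_rot: [-1.942, -2.469, 0.001]
force: [-0.8, 0.1, 0.3]
gripper_width: 0.7
gripper_force: 0.0
```

```bash
python3 - <<'E'
from h import *
np.set_printoptions(precision=2,suppress=True)
s=robot.get_state(); e=np.array(s['ee_pos']); print(s['time'],e,s['force'])
T=R_of(s['eef_rot'])
for c in ['scene','side']:
    im,d=cams.grab_frame(c); m=cams.camera_model(c); P=(cloud(m,d)-e)@T
    x,y,z=P[...,0],P[...,1],e[2]-P[...,2]
    k=(d>0)&(x>0)&(x<220)&(abs(y)<95)&(z>85)&(z<130); q=x[k]; h,b=np.histogram(q,bins=np.arange(0,221,4)); i=h.argmax(); f=np.median(q[abs(q-b[i])<8])
    k=(d>0)&(abs(y)<125)&(x>10)&(x<260)&(z>137)&(z<147); t=np.percentile(x[k],2); print(c,'gap',t-f)
    k=(d>0)&(abs(y-100)<30)&(x>60)&(x<180)&(z>150)&(z<165); print('button z',np.percentile(z[k],[50,95]) if k.any() else None)
    if c=='side': cv2.imwrite('pics/end.png',cv2.resize(im[90:290,90:360],(800,592)))
E
```

```text
32.2333 [677.53  38.52 189.99] [-0.8   0.09  0.28]
scene gap 12.559419373160978
button z [155.39 159.33]
side gap 13.905827059553204
button z [156.56 159.07]
```

View pics/end.png

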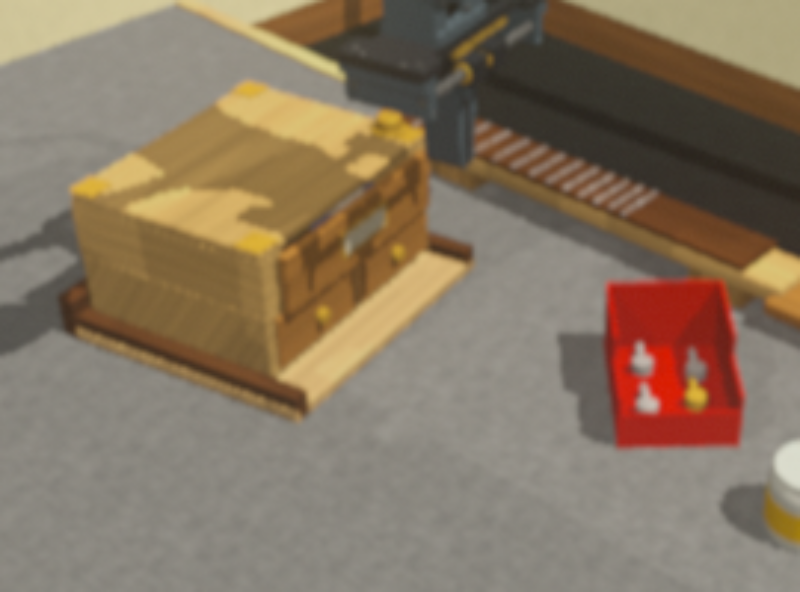

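The drawer is shut at (355,235), the button at (395,125) is up, and the gap is back to 13.5 mm. Nothing else has been disturbed and the arm is clear.

```bash
python3 -c "
from cell import robot
print(robot.close_job())"
```

```text
the job is handed in; nothing more can be done
None
```

The job is handed in: the pickup was flat and centred in its pocket when I let go, the drawer is latched shut (face about 13 mm proud, as when latched), and the button is back up; no verdict was returned.

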